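Change over the tube on the roller

ROBOT

A 6-joint arm with a two-finger parallel gripper is mounted at the origin on a cart in front of the work surface, level with it; the furniture and walls round the work are solid. World frame = base frame: x ahead of the robot, y to its left, z up, the work surface at z = 0. Lengths are in m, angles in degrees, forces in N, time in s.
With the tool pointing down it reaches from about 0.375 to 0.9 m from the base axis. Payload 3.1 kg.
Tool frame: the origin (TCP) lies between the finger pads; the fingertips stand 22 mm ahead of it and the grasp point (between the pads) lies 3 mm ahead of it; z points along the fingers, y is the line along which they close (so a half turn about z gives the same grasp; the last joint's range is limited). The gripper opens to 87 mm and grips with 3 to 60 N. Pads are 19 mm wide; open, the fingers measure 117 mm over their backs; the gripper's body (75 mm by 190 mm) begins 51 mm behind the grasp point.
Start: joints at [63.111, 30.224, 82.088, -0, 67.689, -10.227], TCP at [0.179, 0.599, 0.245] pointing down, gripper open.
Joint ranges: [-176.69, 176.69], [-43.24, 126.21], [12.49, 139.97], [-82, 262], [0, 151.66], [-163.58, 163.58]. Speed limits (degrees/s): [159.86, 159.86, 180, 180, 180, 180].

INTERFACE

Orientations are given as a 3x3 rotation matrix whose columns are the frame's x, y, z axes.
In Python, from rig import bot, capture, search_frame, outline_of, spot_point gives the robot as it stands.
- The arm moves only by the tool jog_arm, never from a script. Its argument "rows" is text: rows parted by semicolons, each of 7 numbers parted by spaces: the opening, from 0 (shut) to 1 (fully open), then the shift along the tool's x, y, z as a fraction of full scale, then the turn, a rotation vector about the tool's x, y, z as a fraction of full scale. A call has 1 to 20 rows; each row is the pose to reach, as a shift and turn from the pose commanded when the call began, along the tool's axes at that moment; what a row does not reach only later rows make up. Full scale, the value 1, is 0.5 m for a shift and pi/4 rad for a turn. A row lasts 1/12 s, in which the tool goes at most 41.7 mm and 7.16 degrees, less where a joint would pass 70% of its speed; a pose out of reach is approached as far as the arm can. A call with a number of a shift or a turn outside -1 to 1 is refused whole. A call with a gripper value outside its range is refused whole. The fingers move at their own pace and stop on an object; the grip force is fixed at half the most. Time passes only in rows, so rows that repeat a pose let the fingers close. It gives the time, the measured TCP pose, the force, the opening and the grip force at its end, in the units of the state.
- bot.read_state(): the state, without advancing time (a new reading comes with each control period).
- capture(name): name is "scene" or "side" or "wrist"; returns a dict with "pixels" (400x640x3 uint8, red, green, blue), "fx", "fy", "cx", "cy" (pixels), "R" (3x3) and "t" (3): a world point X has camera coordinates R X + t; the wrist camera has in their place "mount" (4x4, takes a point from camera to tool coordinates, whose origin is the TCP and whose axes are the flange's). Camera axes: x right, y down, z forward; pixel columns grow to the right and rows downward; lengths in m; the calibration is good to about 2 mm. A picture is of the moment at which its call begins: read the wrist's pose just before it. There is no depth.
- bot.hand_in(): hands the job in; it is judged then, once.
Trained networks look in a picture, given as the dict that the camera call returned (one of the last four; its "shot" number tells which), for a name from the list of things; names that differ only in an ending like _2 or _b are one class to them, and where a whole thing is asked for, a point or a joint stands for the part that bears it (a point fixed in the world has none). Each returns a list of dicts, best first, with "conf" (0 to 1); they miss things now and then, are a little off and sometimes report something else, mostly with a low value. They report only what shows in the picture. A call takes as long as a camera call.
- search_frame(label, picture): "point" ([x, y, z] in m, in world coordinates, good to about 4 mm: the middle of the surface that is visible of it).
- outline_of(label, picture): "region" (400x640 bool, what is visible of it).
- spot_point(label, picture): "point" ([x, y, z] in m, in world coordinates, good to about 4 mm: a listed point, or the origin of a listed thing).
The state is a dict: "time_s": time; "joint_positions": joint angles; "qvel": joint speeds; "tau": joint torques, N m; "position": TCP position; "tcp_rot": TCP orientation; "force": force on the tool from outside, world axes, zero at the start; "moment": the same for the moment, N m; "opening": opening from 0.0 (shut) to 1.0 (fully open); "grasp_force": force on a finger pad.
Only numpy, scipy, OpenCV 4.12 (cv2) and the standard library are available. Lean on these libraries where they do the work, as an engineer would, in place of code of your own. Each camera call takes 0.05 s, during which the arm holds its last target. There are 200 camera calls.

TASK

Change over the tube on the tube roller: first take the finished short test tube off the roller's wheels and lay it in the one free groove of the slanted rack, cap uppermost and foot down at the stop plate. Then take the long test tube from the rack and lay it on the roller in its place, glass in the valley of all four wheels, cap hanging out over the open end and foot about a centimetre from the drive housing. Leave the other two tubes and the glassware standing where they are, let go of both tubes, and drop nothing.

Things in the scene. Friction and masses are not known exactly. Their poses are not given: they have to be found in the camera images.
- short_tube_mid (a point): Finished test tube: the short kind, 214 mm plus a nipple on the cap, 30 to 55 g. Glass 16 mm diameter from the foot to 170 mm; there the red cap, 32 mm diameter, begins. It starts lying level on the roller's wheels, cap at the open end. Point: half-way along its axis, 107 mm from the foot end; z runs along the tube to the cap.
- short_tube_cap (a point): Middle of the finished (short) tube's cap, on the axis, 192 mm from its foot.
- long_tube_mid (a point): Waiting test tube: the only long one, 232 mm plus a nipple, 30 to 55 g; starts in one of the rack's four grooves, where its cap stands 18 mm farther up the slope than the others'. Glass 16 mm diameter from the foot to 188 mm; there the red cap, 32 mm diameter, begins. Point: half-way along its axis, 116 mm from the foot end; z runs along the tube to the cap.
- long_tube_cap (a point): Middle of the waiting (long) tube's cap, on the axis, 210 mm from its foot.
- rack_tube_a_mid (a point): A short test tube (same kind as the finished one) lying in a groove of the rack, to stay there. Point half-way along its axis, 107 mm from the foot; z towards the cap.
- rack_tube_b_mid (a point): The other short test tube lying in the rack, to stay there. Point and axes as for the first.
- rack: Slanted rack: fixed aluminium frame, 200 mm deep, 256 mm wide, 120 mm high with four grooves 54 mm apart (at y = -81, -27, 27, 81 mm in its frame). Origin under its centre on the worktop, z up; x horizontal, up-slope, roughly away from the robot. Tubes lie in it rising at 25 degrees, cap up, foot at an upright stop plate (foot point x = -100, z = 50 mm).
- groove_foot (a point): Foot point of the rack's one free groove (any of the four; a small grey tab, 16 mm high above the tube axis, sits on the stop plate there): where the foot end of a tube comes to lie, 1 mm off the stop plate. Axes as the rack's (x horizontal); the groove rises at 25 degrees from x towards z.
- groove_mid (a point): Where the short tube's mid point lies when home in the free groove, 107 mm up it. Each groove is two white V saddles, 14 mm wide along the tube, centred 45 and 145 mm up from the foot, reaching up to the tube's axis; between them, 52 to 138 mm up, nothing stands beside or within 55 mm beneath the tube except the neighbour tubes. Axes as the rack's.
- groove_cap (a point): Where the middle of the short tube's cap lies when home in the free groove: 192 mm up it. Axes as the rack's.
- roller: Tube roller, fixed: white base plate 235 x 96 mm, top at z = 20 mm; two pairs of rubber wheels; drive housing 77 mm high at the -x end, its inner face at x = -105 mm; the +x end is open. Origin on the worktop midway between the wheel pairs, z up; x along the tube's valley, roughly away from the robot (turned at most half a radian).
- bed_mid (a point): Where the long tube's mid point lies when properly on the roller (x = 21, z = 56 mm in the roller's frame; foot 10 mm off the drive housing), cap towards +x. The wheels, 30 mm diameter, 14 mm wide, do not turn; they stand 55 mm either side of the roller's origin in pairs 40 mm apart, axles at z = 45 mm. Nothing stands above the plate within 38 mm of the origin. Axes as the roller's.
- bed_cap (a point): Where the middle of the long tube's cap lies when properly on the roller: 94 mm from the bed's mid point along x.
- flask_mid (a point): Bystander: 114 mm glass conical flask, 64 mm wide, standing beside the roller. Point at its centre, half-way up; it stays where it is.
- cylinder_mid (a point): Bystander: 235 mm tall glass measuring cylinder, 59 mm wide foot, standing near the roller's open end, on the side away from the flask. Point at its centre, half-way up; it stays where it is.
- reagent_mid (a point): Bystander: 89 mm stoppered reagent bottle, 46 mm wide, behind the work. Point at its centre, half-way up; it stays where it is.
- beaker_mid (a point): Bystander: 69 mm glass beaker, 61 mm wide, behind the work. Point at its centre, half-way up; it stays where it is.
- dish_mid (a point): Bystander: flat glass petri dish, 95 mm wide, 16 mm high, on the worktop near the front edge. Point at its centre, half-way up; it stays where it is.
- short_tube: The finished (short) tube itself, its frame with the origin at the foot end on the axis, z along the tube to the cap.
- long_tube: The waiting (long) tube itself, its frame with the origin at the foot end on the axis, z along the tube to the cap.

How it is judged (in metres and radians):
On the way, in this order (a step that is already met when the one before it is completed fails the run):
1. the short tube lies home in the free groove of the rack, released (distance between short_tube_mid and groove_mid below 0.014 m and distance between short_tube_cap and groove_cap below 0.016 m and contact force between the fingers and short_tube below 0.1 N and linear speed of short_tube below 0.03 m/s), for 0.2 s.
2. the long tube lies on the roller's wheels, released (distance between long_tube_mid and bed_mid below 0.015 m and distance between long_tube_cap and bed_cap below 0.017 m and contact force between the fingers and long_tube below 0.1 N and linear speed of long_tube below 0.03 m/s), for 0.2 s.
At the end, for the whole second after the job is handed in: The short tube lies in the free groove, its middle within 14 mm and its cap within 16 mm of their home points (cap up, foot at the stop); the long tube lies in the valley of the roller's wheels, middle within 15 mm and cap within 17 mm of their places; both released and at rest (all of step 1 and all of step 2); the robot touches nothing.
It fails at once if one of the tubes that stay in the rack is shifted by more than 20 mm (distance of any of rack_tube_a_mid, rack_tube_b_mid from where it was at the start of the episode above 0.02 m).
It fails at once if a piece of glassware is pushed more than 30 mm or knocked over (distance of any of flask_mid, cylinder_mid, reagent_mid, beaker_mid, dish_mid from where it was at the start of the episode above 0.03 m).
It fails at once if a tube is dropped on to the worktop or lies there (height (world z) of any of short_tube_mid, long_tube_mid below 0.035 m).
It also fails if it takes over 64 s, if anything falls off the work surface, if the arm or the gripper's body presses on something with over 40 N, if the wrist force passes 120 N, or if a joint passes its speed limit or range.

## Working session

There is one attempt and no reset: what is moved stays moved. The work goes in short steps, Python scripts to look and compute and a tool call to move; the robot and the scene stay as the last step left them, time stands still between calls to the robot, and variables do not carry over. Pictures are saved under pics/ and viewed, at most 10 in all, crops included, and the job is handed in when it is done.

Besides the shell and the picture viewer there is one more tool, called after "Emit:" by a JSON object that holds its "name" and its "arguments", one argument or row to a line. jog_arm: Moves the arm, as the interface text tells. Its arguments: {"type":"object","properties":{"rows":{"type":"string"}},"required":["rows"]}

```bash
mkdir -p pics; cat > m.py <<'E'
from rig import bot,capture,search_frame,outline_of,spot_point
import numpy as np,cv2
E
python3 - <<'E'
from m import *
s=bot.read_state();print(s['time_s'],s['position'],np.round(s['tcp_rot'],3).tolist(),s['opening'])
for c in ['scene','side']:
    p=capture(c);cv2.imwrite(f'pics/{c}0.png',p['pixels'][:,:,::-1])
    for n in ['short_tube_mid','short_tube_cap','short_tube','long_tube_mid','long_tube_cap','long_tube','rack_tube_a_mid','rack','groove_foot','groove_mid','groove_cap','roller','bed_mid','bed_cap','flask_mid','cylinder_mid','reagent_mid','beaker_mid','dish_mid']:
        print(c,n,[(np.round(d['point'],3).tolist(),round(d['conf'],2)) for d in spot_point(n,p)[:3]])
E
```

```text
0.0 [0.17885738 0.59816367 0.24357899] [[-0.958, 0.287, -0.001], [0.287, 0.958, -0.002], [0.0, -0.002, -1.0]] 0.998979463063106
scene short_tube_mid [([0.555, -0.178, 0.056], 0.65)]
scene short_tube_cap [([0.639, -0.176, 0.054], 0.82)]
scene short_tube [([0.448, -0.176, 0.059], 0.82)]
scene long_tube_mid [([0.614, 0.127, 0.102], 0.77), ([0.557, -0.174, 0.054], 0.18)]
scene long_tube_cap [([0.694, 0.134, 0.135], 0.72)]
scene long_tube [([0.502, 0.118, 0.046], 0.76), ([0.613, 0.124, 0.101], 0.6), ([0.636, -0.294, 0.118], 0.26)]
scene rack_tube_a_mid [([0.598, 0.179, 0.095], 0.84), ([0.665, 0.361, 0.038], 0.41)]
scene rack [([0.6, 0.152, 0.0], 0.91), ([0.533, -0.18, -0.002], 0.15)]
scene groove_foot []
scene groove_mid [([0.538, -0.176, -0.0], 0.31)]
scene groove_cap [([0.556, -0.176, 0.058], 0.67), ([0.53, -0.063, 0.057], 0.38)]
scene roller [([0.535, -0.179, 0.0], 0.8)]
scene bed_mid [([0.557, -0.177, 0.056], 0.78)]
scene bed_cap []
scene flask_mid []
scene cylinder_mid [([0.63, -0.293, 0.117], 0.71), ([0.604, 0.152, 0.0], 0.6), ([0.553, -0.174, 0.057], 0.51)]
scene reagent_mid [([0.7
[... 472 characters left out ...]
[([0.693, 0.131, 0.141], 0.96)]
side long_tube [([0.503, 0.12, 0.05], 0.57)]
side rack_tube_a_mid [([0.597, 0.185, 0.094], 0.91)]
side rack [([0.599, 0.157, -0.002], 0.68), ([0.556, -0.177, 0.057], 0.3)]
side groove_foot []
side groove_mid []
side groove_cap []
side roller [([0.54, -0.178, -0.003], 0.56)]
side bed_mid [([0.559, -0.175, 0.058], 0.96)]
side bed_cap [([0.65, -0.178, 0.055], 0.69)]
side flask_mid [([0.532, -0.062, 0.058], 0.91)]
side cylinder_mid [([0.626, -0.291, 0.115], 0.94), ([0.556, -0.18, 0.055], 0.66)]
side reagent_mid [([0.764, 0.18, 0.047], 0.65)]
side beaker_mid [([0.667, 0.363, 0.036], 0.76)]
side dish_mid [([0.415, 0.008, 0.007], 0.87), ([0.507, 0.118, 0.047], 0.42)]
```

View pics/scene0.png

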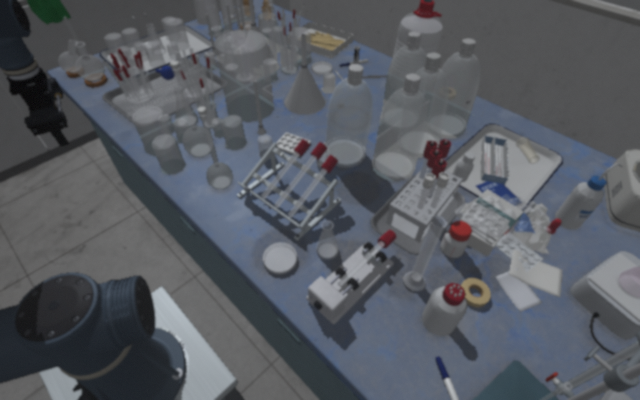

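View pics/side0.png

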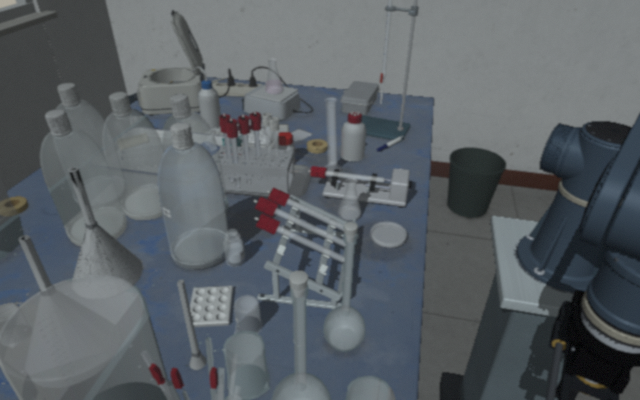

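The scene picture shows the roller at about (350,275) with the flask (329,245) and the cylinder (420,260) beside it. The rack is at about (295,185), with three caps at (302,147), (319,152) and (328,165), so the free groove is the leftmost (+y) one. The side picture agrees, since the nearest groove is empty.

```bash
cat >> m.py <<'E'
from scipy.spatial.transform import Rotation as Ro
def Rt(yaw=0,pitch=0,roll=0):
    """tool down, tool x = minus tube dir; yaw about z, tube raised by pitch, roll about tube dir (deg)"""
    d=Ro.from_euler('ZYX',[yaw,-pitch,roll],degrees=True).as_matrix()
    return np.c_[-d[:,0],d[:,1],-d[:,2]]
def go(p,R,s=None):
    s=s or bot.read_state(); R0=np.array(s['tcp_rot'])
    sh=R0.T@(np.array(p)-s['position'])/0.5
    w=Ro.from_matrix(R0.T@R).as_rotvec()/(np.pi/4)
    print('rows',np.round(sh,4),np.round(w,4),'t',s['time_s'],'n~',np.linalg.norm(sh)*.5/.0417,np.linalg.norm(w)*45/7.16)
E
python3 - <<'E'
from m import *
p=capture('wrist');print(np.round(p['mount'],3).tolist(),p['fx'],p['cx'],p['cy'])
go([0.42,0.17,0.40],Rt())
E
```

```text
[[-0.001, -0.969, -0.248, 0.067], [1.0, -0.001, 0.0, -0.0], [-0.0, -0.248, 0.969, -0.141], [0.0, 0.0, 0.0, 1.0]] 309.56861821794894 324.3032868752635 201.1492728178312
rows [-0.7073 -0.6834 -0.3109] [ 0.     -0.     -0.3703] t 2.05 n~ 12.367981538598483 2.327091694935479
```

Emit:
{"name": "jog_arm", "arguments": {
  "rows": "1 -0.7 -0.68 -0.31 0 0 -0.37;1 -0.7 -0.68 -0.31 0 0 -0.37;1 -0.7 -0.68 -0.31 0 0 -0.37;1 -0.7 -0.68 -0.31 0 0 -0.37;1 -0.7 -0.68 -0.31 0 0 -0.37;1 -0.7 -0.68 -0.31 0 0 -0.37;1 -0.7 -0.68 -0.31 0 0 -0.37;1 -0.7 -0.68 -0.31 0 0 -0.37;1 -0.7 -0.68 -0.31 0 0 -0.37;1 -0.7 -0.68 -0.31 0 0 -0.37;1 -0.7 -0.68 -0.31 0 0 -0.37;1 -0.7 -0.68 -0.31 0 0 -0.37;1 -0.7 -0.68 -0.31 0 0 -0.37;1 -0.7 -0.68 -0.31 0 0 -0.37;1 -0.7 -0.68 -0.31 0 0 -0.37;1 -0.7 -0.68 -0.31 0 0 -0.37;1 -0.7 -0.68 -0.31 0 0 -0.37;1 -0.7 -0.68 -0.31 0 0 -0.37"
}}

```text
time_s: 3.55
position: [0.416, 0.1737, 0.3991]
tcp_rot: [[-1.0, -0.002, -0.001], [-0.002, 1.0, 0.0], [0.001, 0.0, -1.0]]
force: [-0.2, 0.7, 0.7]
opening: 1.0
grasp_force: 0.0
```

```bash
python3 - <<'E'
from m import *
s=bot.read_state();print(s['time_s'],s['position'])
p=capture('wrist');cv2.imwrite('pics/w1.png',p['pixels'][:,:,::-1])
for n in ['long_tube','long_tube_mid','long_tube_cap','rack','rack_tube_a_mid','groove_mid','groove_foot','groove_cap']:
    print(n,[(np.round(d['point'],4).tolist(),round(d['conf'],2)) for d in spot_point(n,p)[:3]])
go([0.43,-0.16,0.40],Rt())
E
```

```text
3.55 [0.41601917 0.17374108 0.39906187]
long_tube [([0.534, -0.1773, -0.0037], 0.63)]
long_tube_mid [([0.6074, 0.1243, 0.0986], 0.91), ([0.603, 0.154, -0.0016], 0.23)]
long_tube_cap [([0.6655, 0.3664, 0.0321], 0.58)]
rack [([0.6037, 0.1504, 0.0014], 0.67)]
rack_tube_a_mid [([0.5946, 0.1804, 0.0945], 0.76), ([0.4939, 0.2279, 0.0502], 0.51), ([0.4556, -0.1765, 0.0604], 0.26)]
groove_mid []
groove_foot [([0.4961, 0.2306, 0.0527], 0.51), ([0.601, 0.1542, -0.0022], 0.29), ([0.6661, 0.3649, 0.033], 0.28)]
groove_cap []
rows [-0.0261 -0.6655 -0.0009] [ 0. -0. -0.] t 4.0 n~ 7.986314778194304 0.0002214211255856614
```

View pics/w1.png

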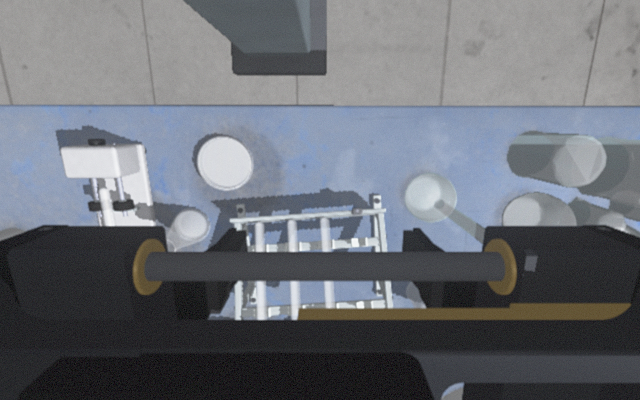

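The wrist picture shows the rack between the fingers, with its fourth groove (about 350–380, 245) free. The gripper's 190 mm side lies along tool y. A volumetric flask stands at about (430,195), which I work out as near (0.47, 0.35), with a neck up to z≈0.23 that I must keep clear of.

Emit:
{"name": "jog_arm", "arguments": {
  "rows": "1 0 -0.69 0.1 0 0 0;1 0 -0.69 0.1 0 0 0;1 0 -0.69 0.1 0 0 0;1 0 -0.69 0.1 0 0 0;1 0 -0.69 0.1 0 0 0;1 0 -0.69 0.1 0 0 0;1 0 -0.69 0.1 0 0 0;1 0 -0.69 0.1 0 0 0;1 0 -0.69 0.1 0 0 0;1 0 -0.69 0.1 0 0 0;1 0 -0.69 0.1 0 0 0;1 0 -0.69 0.1 0 0 0"
}}

```text
time_s: 5.0
position: [0.4167, -0.1714, 0.3495]
tcp_rot: [[-1.0, 0.0, -0.0], [0.0, 1.0, 0.001], [0.0, 0.001, -1.0]]
force: [-0.4, 0.5, -0.4]
opening: 1.003
grasp_force: 0.0
```

```bash
python3 - <<'E'
from m import *
s=bot.read_state();print(s['time_s'],s['position'])
p=capture('wrist');cv2.imwrite('pics/w2.png',p['pixels'][:,:,::-1])
for n in ['short_tube','short_tube_mid','short_tube_cap','roller','bed_mid','flask_mid','cylinder_mid']:
    print(n,[(np.round(d['point'],4).tolist(),round(d['conf'],2)) for d in spot_point(n,p)[:3]])
for r in (5,-5): print(Rt(0,0,r)[:,2])
E
```

```text
5.0 [ 0.41668878 -0.17142899  0.34952792]
short_tube [([0.4532, -0.1805, 0.0582], 0.61), ([0.4217, 0.0052, 0.0085], 0.28)]
short_tube_mid [([0.5586, -0.1798, 0.0576], 0.88)]
short_tube_cap [([0.637, -0.1756, 0.0569], 0.77)]
roller [([0.4556, -0.1767, 0.0576], 0.45)]
bed_mid [([0.4544, -0.1795, 0.0587], 0.2)]
flask_mid [([0.5266, -0.0648, 0.0568], 0.69)]
cylinder_mid [([0.6265, -0.2935, 0.1209], 0.83), ([0.6391, -0.1787, 0.0564], 0.43)]
[-0.          0.08715574 -0.9961947 ]
[-0.         -0.08715574 -0.9961947 ]
```

View pics/w2.png

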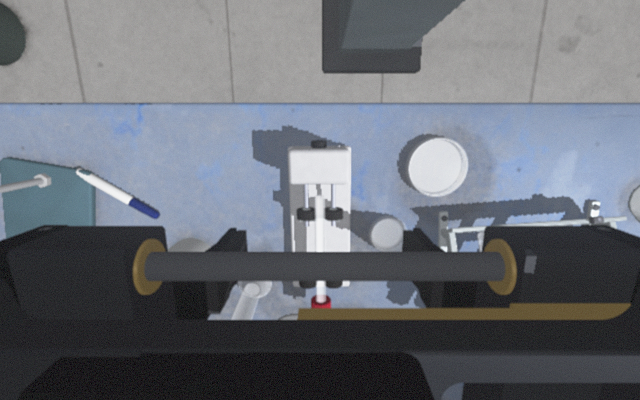

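Wrist picture: the tube lies in line with the image columns (foot about (319,193), cap about (321,303), wheels 306/333), so the yaw is about 0. The flask (385,232) and the cylinder (255,290) are on either side.

```bash
python3 - <<'E'
from m import *
R=Rt(0.5,0,5)
go([.547,-.178,.15],R);go([.547,-.178,.064],R)
E
```

```text
rows [-0.2598 -0.0128  0.3996] [-0.1114  0.0008 -0.0098] t 5.4 n~ 5.716719193397296 0.7027460010930555
rows [-0.2598 -0.0127  0.5716] [-0.1114  0.0008 -0.0098] t 5.4 n~ 7.529355822963212 0.7027460010930555
```

Emit:
{"name": "jog_arm", "arguments": {
  "rows": "0.6 -0.26 -0.013 0.2 -0.11 0 -0.01;0.6 -0.26 -0.013 0.2 -0.11 0 -0.01;0.6 -0.26 -0.013 0.2 -0.11 0 -0.01;0.6 -0.26 -0.013 0.2 -0.11 0 -0.01;0.6 -0.26 -0.013 0.3 -0.11 0 -0.01;0.6 -0.26 -0.013 0.37 -0.11 0 -0.01;0.6 -0.26 -0.013 0.41 -0.11 0 -0.01;0.6 -0.26 -0.013 0.44 -0.11 0 -0.01;0.6 -0.26 -0.013 0.47 -0.11 0 -0.01;0.6 -0.26 -0.013 0.5 -0.11 0 -0.01;0.6 -0.26 -0.013 0.53 -0.11 0 -0.01;0.6 -0.26 -0.013 0.55 -0.11 0 -0.01;0.6 -0.26 -0.013 0.571 -0.11 0 -0.01;0.6 -0.26 -0.013 0.571 -0.11 0 -0.01;0.6 -0.26 -0.013 0.571 -0.11 0 -0.01;0.6 -0.26 -0.013 0.571 -0.11 0 -0.01"
}}

```text
time_s: 6.73
position: [0.5474, -0.1791, 0.0646]
tcp_rot: [[-1.0, -0.008, 0.001], [-0.008, 0.996, 0.086], [-0.001, 0.086, -0.996]]
force: [0.3, -0.2, 0.1]
opening: 0.596
grasp_force: 0.0
```

Emit:
{"name": "jog_arm", "arguments": {
  "rows": "0 0 0 0 0 0 0;0 0 0 0 0 0 0;0 0 0 0 0 0 0;0 0 0 0 0 0 0;0 0 0 0 0 0 0;0 0 0 0 0 0 0;0 0 0 0 0 0 0;0 0 0 0 0 0 0"
}}

```text
time_s: 7.4
position: [0.5469, -0.1785, 0.0641]
tcp_rot: [[-1.0, -0.007, -0.0], [-0.007, 0.996, 0.087], [-0.0, 0.087, -0.996]]
force: [-0.3, 2.8, 0.7]
opening: 0.17
grasp_force: 30.0
```

```bash
python3 - <<'E'
from m import *
s=bot.read_state();P=s['position']
go([P[0],P[1],.30],Rt(0.5,0,5))
E
```

```text
rows [-1.000e-04  4.100e-02 -4.699e-01] [-0.0004  0.0004 -0.0016] t 7.4 n~ 5.65618841682525 0.010640398177660658
```

Emit:
{"name": "jog_arm", "arguments": {
  "rows": "0 0 0.004 -0.04 0 0 0;0 0 0.01 -0.1 0 0 0;0 0 0.016 -0.17 0 0 0;0 0 0.022 -0.24 0 0 0;0 0 0.028 -0.31 0 0 0;0 0 0.033 -0.37 0 0 0;0 0 0.036 -0.41 0 0 0;0 0 0.036 -0.41 0 0 0;0 0 0.036 -0.41 0 0 0"
}}

```text
time_s: 8.15
position: [0.5471, -0.1789, 0.2707]
tcp_rot: [[-1.0, -0.008, 0.002], [-0.008, 0.996, 0.085], [-0.002, 0.085, -0.996]]
force: [-0.5, -0.1, -1.7]
opening: 0.177
grasp_force: 30.0
```

```bash
python3 - <<'E'
from m import *
s=bot.read_state();print(s['position'],s['opening'],s['grasp_force'])
for c in ['scene','side']:
    p=capture(c)
    for n in ['short_tube','short_tube_mid','short_tube_cap','rack','groove_foot','groove_mid','groove_cap','rack_tube_a_mid','long_tube']:
        print(c,n,[(np.round(d['point'],4).tolist(),round(d['conf'],2)) for d in spot_point(n,p)[:2]])
q=p['pixels'][150:330,220:400];cv2.imwrite('pics/sidecrop.png',cv2.resize(q,None,fx=3.3,fy=3.3)[:,:,::-1])
E
```

```text
[ 0.54707449 -0.17886832  0.27069927] 0.17671266532919658 29.999014735221863
scene short_tube [([0.4478, -0.1755, 0.264], 0.81), ([0.7602, 0.186, 0.0442], 0.49)]
scene short_tube_mid [([0.556, -0.177, 0.2642], 0.86)]
scene short_tube_cap []
scene rack [([0.6004, 0.1551, 0.0021], 0.66)]
scene groove_foot []
scene groove_mid []
scene groove_cap [([0.6958, 0.132, 0.1315], 0.25)]
scene rack_tube_a_mid [([0.5981, 0.1804, 0.0943], 0.91)]
scene long_tube [([0.5022, 0.1182, 0.0481], 0.97), ([0.4173, 0.0027, 0.0101], 0.16)]
side short_tube [([0.4517, -0.1741, 0.2632], 0.76), ([0.6407, -0.178, 0.2606], 0.74)]
side short_tube_mid [([0.5584, -0.1785, 0.2616], 0.55), ([0.5364, -0.1751, -0.0017], 0.41)]
side short_tube_cap [([0.5987, 0.1534, -0.0046], 0.68)]
side rack [([0.5974, 0.1538, -0.002], 0.62)]
side groove_foot []
side groove_mid [([0.607, 0.1234, 0.1004], 0.63)]
side groove_cap []
side rack_tube_a_mid [([0.6098, 0.1231, 0.0996], 0.64), ([0.5986, 0.1846, 0.0946], 0.59)]
side long_tube [([0.5065, 0.1202, 0.0511], 0.86), ([0.5388, -0.1757, -0.0047], 0.73)]
```

View pics/sidecrop.png

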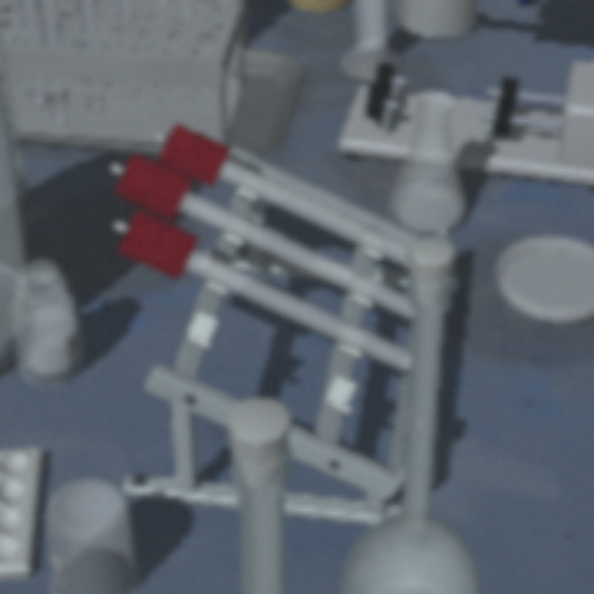

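The side crop confirms the nearest groove is free: the saddles at crop (200,330) and (345,395) are empty, and the three occupied grooves lie beyond. Next I fit the rack pose.

```bash
cat >> m.py <<'E'
from scipy.optimize import least_squares
c25=np.cos(np.radians(25));s25=np.sin(np.radians(25))
A=np.array([[0,0],[-3,27],[-3,27],[5.1,-27],[5.1,-27],[-100,-27],[-100,-27],[90.3,-27],[-3,-81],[-100,81]])/1e3
B=np.array([[.6005,.1545],[.5980,.1804],[.5985,.184],[.6085,.1235],[.6074,.1243],[.5022,.1182],[.505,.120],[.6935,.1325],[.608,.071],[.4955,.2295]])
def f(v):
    c,s=np.cos(v[2]),np.sin(v[2]); return (A@np.array([[c,s],[-s,c]])+v[:2]-B).ravel()
V=least_squares(f,[.6,.155,.05],loss='soft_l1',f_scale=.003).x
def rackpt(x,y,z):
    c,s=np.cos(V[2]),np.sin(V[2]); return np.array([V[0]+c*x-s*y,V[1]+s*x+c*y,z])
def tcp_rack(y,sl,up,R,depth=.008):
    """TCP for tube point sl above foot held depth ahead of TCP, tube raised by up"""
    return rackpt(-.1+sl*c25,y,.05+sl*s25+up)-depth*R[:,2]
E
python3 - <<'E'
from m import *
print(V,np.degrees(V[2]));print(np.round(f(V).reshape(-1,2)*1e3,1).tolist())
R=Rt(np.degrees(V[2]),25,5);print(R)
for sl,up in [(.106,.12),(.106,.003)]:
    P=tcp_rack(.081,sl,up,R);print(P);go(P,R)
E
```

```text
[0.60185998 0.15322826 0.06753834] 3.8696616682931
[[1.4, -1.3], [-1.0, -0.4], [-1.5, -4.0], [0.3, 3.1], [1.4, 2.3], [1.7, 1.3], [-1.1, -0.5], [0.3, -0.1], [-3.7, 1.2], [1.1, -2.2]]
[[-0.90424154 -0.10397983  0.41416835]
 [-0.061164    0.99143774  0.11536975]
 [-0.42261826  0.07898993 -0.90285901]]
[0.58915778 0.23285532 0.22202041]
rows [-0.0909  0.8109  0.1664] [-0.0178 -0.5462 -0.1228] t 9.15 n~ 9.985435569680867 3.5202229858011806
[0.58915778 0.23285532 0.10502041]
rows [-0.0908  0.7907  0.3995] [-0.0178 -0.5462 -0.1228] t 9.15 n~ 10.678385883408506 3.5202229858011806
```

Emit:
{"name": "jog_arm", "arguments": {
  "rows": "0 0 0.03 0 0 -0.03 0;0 -0.01 0.1 0 0 -0.08 -0.02;0 -0.02 0.17 0 0 -0.14 -0.03;0 -0.03 0.24 0.02 -0.01 -0.2 -0.04;0 -0.04 0.31 0.03 -0.01 -0.26 -0.06;0 -0.05 0.38 0.04 -0.01 -0.32 -0.07;0 -0.06 0.45 0.05 -0.01 -0.38 -0.08;0 -0.07 0.52 0.06 -0.015 -0.44 -0.1;0 -0.08 0.59 0.08 -0.015 -0.5 -0.11;0 -0.085 0.66 0.1 -0.018 -0.546 -0.12;0 -0.09 0.72 0.12 -0.018 -0.546 -0.123;0 -0.091 0.77 0.14 -0.018 -0.546 -0.123;0 -0.091 0.8 0.155 -0.018 -0.546 -0.123;0 -0.091 0.811 0.166 -0.018 -0.546 -0.123;0 -0.091 0.811 0.166 -0.018 -0.546 -0.123;0 -0.091 0.811 0.166 -0.018 -0.546 -0.123;0 -0.091 0.811 0.166 -0.018 -0.546 -0.123"
}}

```text
time_s: 10.57
position: [0.5896, 0.2318, 0.2224]
tcp_rot: [[-0.904, -0.103, 0.414], [-0.06, 0.992, 0.115], [-0.423, 0.079, -0.903]]
force: [-0.4, -0.8, 0.3]
opening: 0.174
grasp_force: 30.0
```

```bash
python3 - <<'E'
from m import *
R=Rt(np.degrees(V[2]),25,5)
for c in ['scene','side','wrist']:
    p=capture(c)
    if c!='wrist':
        for n in ['short_tube','short_tube_mid','short_tube_cap']:
            print(c,n,[(np.round(d['point'],4).tolist(),round(d['conf'],2)) for d in spot_point(n,p)[:2]])
    else: cv2.imwrite('pics/w3.png',p['pixels'][:,:,::-1])
for sl in (0,.107,.192): print(rackpt(-.1+(sl+.008)*c25,.081,.05+(sl+.008)*s25+.12))
for sl,up in [(.106,.04),(.106,.003),(.1,.003),(.1,0)]:
    go(tcp_rack(.081,sl,up,R),R)
E
```

```text
scene short_tube [([0.664, 0.3639, 0.0382], 0.72), ([0.5062, 0.2284, 0.1767], 0.59)]
scene short_tube_mid [([0.6025, 0.234, 0.221], 0.61)]
scene short_tube_cap [([0.6794, 0.2372, 0.2561], 0.75)]
side short_tube [([0.5027, 0.2307, 0.1747], 0.95)]
side short_tube_mid [([0.6024, 0.238, 0.2181], 0.89), ([0.5963, 0.1872, 0.0879], 0.63)]
side short_tube_cap [([0.676, 0.2337, 0.254], 0.95)]
[0.50385545 0.2277842  0.17338095]
[0.6006093  0.23432875 0.2186011 ]
[0.67746983 0.23952769 0.25452365]
rows [ 0.0681 -0.0121  0.1449] [ 0.     -0.0001 -0.0005] t 11.0167 n~ 1.9253013283759233 0.0029676379511581145
rows [ 0.0994 -0.018   0.2117] [ 0.     -0.0001 -0.0005] t 11.0167 n~ 2.812586412001725 0.0029676379511581145
rows [ 0.1114 -0.018   0.2117] [ 0.     -0.0001 -0.0005] t 11.0167 n~ 2.8764988934438196 0.0029676379511581145
rows [ 0.1139 -0.0184  0.2171] [ 0.     -0.0001 -0.0005] t 11.0167 n~ 2.9483653288170575 0.0029676379511581145
```

View pics/w3.png

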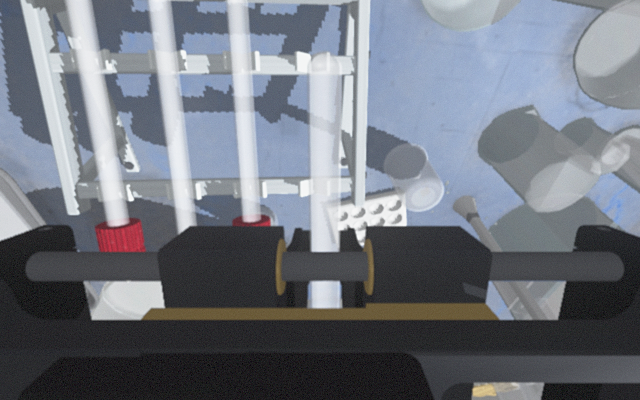

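Wrist picture: the held tube (320, 55–300) is parallel to its neighbours, over the free groove between the saddles at about (345,65) and (355,190). The networks agree within 2 mm, so I descend.

Emit:
{"name": "jog_arm", "arguments": {
  "rows": "0 0.01 -0.002 0.02 0 0 0;0 0.03 -0.005 0.06 0 0 0;0 0.05 -0.009 0.11 0 0 0;0 0.068 -0.012 0.145 0 0 0;0 0.08 -0.014 0.17 0 0 0;0 0.088 -0.016 0.188 0 0 0;0 0.094 -0.017 0.2 0 0 0;0 0.099 -0.018 0.211 0 0 0;0 0.099 -0.018 0.211 0 0 0;0 0.103 -0.018 0.211 0 0 0;0 0.108 -0.018 0.212 0 0 0;0 0.112 -0.018 0.214 0 0 0;0 0.113 -0.018 0.216 0 0 0;0 0.113 -0.018 0.216 0 0 0;0 0.113 -0.018 0.216 0 0 0"
}}

```text
time_s: 12.27
position: [0.5836, 0.233, 0.1002]
tcp_rot: [[-0.904, -0.104, 0.414], [-0.061, 0.991, 0.116], [-0.422, 0.079, -0.903]]
force: [-1.1, 0.2, 0.3]
opening: 0.172
grasp_force: 30.0
```

```bash
python3 - <<'E'
from m import *
for c in ['scene','side']:
    p=capture(c)
    for n in ['short_tube_mid','short_tube_cap']:
        print(c,n,[(np.round(d['point'],4).tolist(),round(d['conf'],2)) for d in spot_point(n,p)[:2]])
for sl in (0,.107,.192): print(rackpt(-.1+(sl)*c25,.081,.05+(sl)*s25))
R=Rt(np.degrees(V[2]),25,5)
go(tcp_rack(.081,.1,0,R),R)
E
```

```text
scene short_tube_mid [([0.5946, 0.2347, 0.0974], 0.72), ([0.6301, -0.2956, 0.115], 0.49)]
scene short_tube_cap [([0.6721, 0.2373, 0.1321], 0.62)]
side short_tube_mid [([0.5934, 0.2325, 0.0958], 0.74)]
side short_tube_cap [([0.6703, 0.2395, 0.1356], 0.65)]
[0.49662152 0.22729489 0.05      ]
[0.59337537 0.23383944 0.09522015]
[0.6702359  0.23903838 0.13114271]
rows [ 0.0005 -0.001   0.0012] [ 0.0003 -0.0004  0.0001] t 12.5667 n~ 0.019899035845463958 0.00325805102537119
```

Emit:
{"name": "jog_arm", "arguments": {
  "rows": "0.2 0 0 0 0 0 0;0.25 0 0 0 0 0 0;0.3 0 0 0 0 0 0;0.36 0 0 0 0 0 0;0.4 0 0 0 0 0 0;0.4 0 0 0 0 0 0;0.4 0 0 0 0 0 0;0.4 0 0 -0.02 0 0 0;0.4 0 0 -0.06 0 0 0;0.4 0 0 -0.11 0 0 0;0.4 0 0 -0.16 0 0 0;0.4 0 0 -0.2 0 0 0;0.4 0 0 -0.2 0 0 0"
}}

```text
time_s: 13.65
position: [0.542, 0.2215, 0.1944]
tcp_rot: [[-0.902, -0.105, 0.419], [-0.061, 0.991, 0.116], [-0.427, 0.079, -0.901]]
force: [0.1, -0.4, 0.2]
opening: 0.4
grasp_force: 0.0
```

```bash
python3 - <<'E'
from m import *
for c in ['scene','side']:
    p=capture(c)
    for n in ['short_tube_mid','short_tube_cap','long_tube_mid','long_tube']:
        print(c,n,[(np.round(d['point'],4).tolist(),round(d['conf'],2)) for d in spot_point(n,p)[:2]])
q=p['pixels'][150:330,220:400];cv2.imwrite('pics/sidecrop2.png',cv2.resize(q,None,fx=3.3,fy=3.3)[:,:,::-1])
R=Rt(np.degrees(V[2]),25,5)
for up in (.1,.05,.0): go(tcp_rack(-.027,.1,up,R,.007),R)
E
```

```text
scene short_tube_mid [([0.5914, 0.2374, 0.0981], 0.87)]
scene short_tube_cap [([0.6748, 0.236, 0.1325], 0.91)]
scene long_tube_mid [([0.6134, 0.1257, 0.1008], 0.87)]
scene long_tube [([0.5006, 0.1171, 0.0482], 0.97)]
side short_tube_mid [([0.5955, 0.232, 0.0957], 0.97), ([0.6932, 0.1284, 0.1351], 0.18)]
side short_tube_cap [([0.6734, 0.2362, 0.1288], 0.6)]
side long_tube_mid [([0.6099, 0.1232, 0.1015], 0.7)]
side long_tube [([0.5052, 0.1175, 0.0489], 0.69)]
rows [-0.0848 -0.2002  0.0019] [ 0.0001 -0.0022 -0.0001] t 14.15 n~ 2.606621396361094 0.013794188917868542
rows [-0.0427 -0.2081  0.0922] [ 0.0001 -0.0022 -0.0001] t 14.15 n~ 2.7764493121812888 0.013794188917868542
rows [-0.0006 -0.216   0.1826] [ 0.0001 -0.0022 -0.0001] t 14.15 n~ 3.3909090205967036 0.013794188917868542
```

View pics/sidecrop2.png

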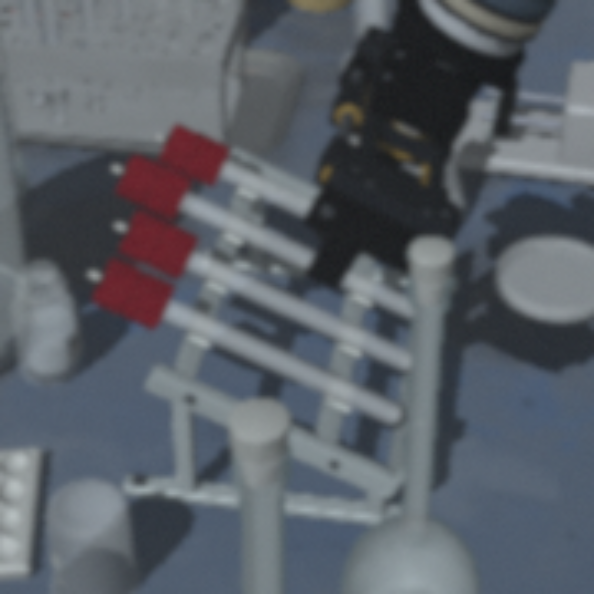

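The crop shows the short tube lying in the fourth groove, seated on both saddles, with its cap at crop (135,290) level with the row of short caps. Next is the long tube.

Emit:
{"name": "jog_arm", "arguments": {
  "rows": "0.4 0 -0.07 -0.02 0 0 0;0.4 0 -0.14 -0.02 0 0 0;0.4 0 -0.19 0 0 0 0;0.4 0 -0.217 0 0 -0.002 0;0.4 0 -0.217 0.03 0 -0.002 0;0.4 0 -0.217 0.07 0 -0.002 0;0.4 0 -0.217 0.1 0 -0.002 0;0.4 0 -0.217 0.13 0 -0.002 0;0.4 0 -0.217 0.16 0 -0.002 0;0.4 0 -0.217 0.182 0 -0.002 0;0.4 0 -0.217 0.182 0 -0.002 0;0.4 0 -0.217 0.182 0 -0.002 0;0 0 -0.217 0.182 0 -0.002 0;0 0 -0.217 0.182 0 -0.002 0;0 0 -0.217 0.182 0 -0.002 0;0 0 -0.217 0.182 0 -0.002 0;0 0 -0.217 0.182 0 -0.002 0;0 0 -0.217 0.182 0 -0.002 0;0 0 -0.217 0.182 0 -0.002 0"
}}

```text
time_s: 15.73
position: [0.5914, 0.1247, 0.1003]
tcp_rot: [[-0.903, -0.105, 0.416], [-0.061, 0.991, 0.116], [-0.425, 0.079, -0.902]]
force: [-1.8, 2.1, 5.6]
opening: 0.171
grasp_force: 30.0
```

```bash
python3 - <<'E'
from m import *
P=bot.read_state()['position']
R=Rt(np.degrees(V[2]),25,5);print(tcp_rack(-.027,.1,0,R,.007))
go(P+np.array([.01,0,.14]),R)
E
```

```text
[0.59143509 0.12484993 0.09858184]
rows [-0.1369  0.0202 -0.2442] [0.0009 0.0026 0.0005] t 15.7333 n~ 3.3658678291650364 0.017630131912565593
```

Emit:
{"name": "jog_arm", "arguments": {
  "rows": "0 -0.01 0 -0.02 0 0 0;0 -0.03 0.005 -0.06 0 0 0;0 -0.06 0.01 -0.11 0 0 0;0 -0.09 0.014 -0.16 0 0 0;0 -0.115 0.017 -0.21 0 0 0;0 -0.13 0.019 -0.235 0 0 0;0 -0.137 0.02 -0.244 0 0 0;0 -0.137 0.02 -0.244 0 0 0"
}}

```text
time_s: 16.4
position: [0.6025, 0.1242, 0.2411]
tcp_rot: [[-0.902, -0.104, 0.419], [-0.061, 0.991, 0.115], [-0.427, 0.079, -0.901]]
force: [-0.1, -0.1, -0.8]
opening: 0.17
grasp_force: 30.0
```

```bash
python3 - <<'E'
from m import *
s=bot.read_state();P=np.array(s['position']);Rm=np.array(s['tcp_rot'])
d=-Rm[:,0]
L={'long_tube':0,'long_tube_mid':.116,'long_tube_cap':.21}
for c in ['scene','side']:
    p=capture(c)
    for n in L:
        for x in spot_point(n,p)[:1]:
            q=np.array(x['point']);r=Rm.T@(q-P)
            print(c,n,np.round(q,4),round(x['conf'],2),'s=',round(L[n]+r[0],4),'y',round(r[1],4),'depth',round(r[2],4))
    for n in ['roller','bed_mid','bed_cap']: print(n,[(np.round(d['point'],4).tolist(),round(d['conf'],2)) for d in spot_point(n,p)[:2]])
R=Rt(.5,0,5)
go([.5425,-.178,.27],R)
E
```

```text
scene long_tube [0.5124 0.1179 0.1879] 0.93 s= 0.1043 y -0.001 depth 0.0095
scene long_tube_mid [0.6212 0.1249 0.2405] 0.93 s= 0.0993 y -0.0013 depth 0.0084
scene long_tube_cap [0.7001 0.1337 0.2764] 0.76 s= 0.1062 y 0.002 depth 0.0101
roller [([0.5357, -0.1792, 0.0027], 0.92), ([0.599, 0.1533, 0.0007], 0.63)]
bed_mid [([0.5576, -0.1791, 0.0545], 0.66)]
bed_cap [([0.5353, -0.1777, 0.0017], 0.41), ([0.5137, 0.1159, 0.1873], 0.35)]
side long_tube [0.5139 0.1197 0.1869] 0.82 s= 0.1033 y 0.0005 depth 0.0112
side long_tube_mid [0.6163 0.1234 0.2376] 0.96 s= 0.105 y -0.0025 depth 0.0088
side long_tube_cap [0.7032 0.1314 0.2745] 0.94 s= 0.1044 y -0.0008 depth 0.0129
roller [([0.5353, -0.1742, -0.0037], 0.64)]
bed_mid [([0.5594, -0.1756, 0.0556], 0.64)]
bed_cap [([0.6738, 0.2398, 0.1294], 0.68), ([0.6631, 0.3621, 0.0386], 0.64)]
rows [ 0.1176 -0.5824 -0.1741] [0.0167 0.5483 0.1219] t 17.1 n~ 7.4238188438946295 3.5318866705043894
```

Emit:
{"name": "jog_arm", "arguments": {
  "rows": "0 0 -0.03 -0.02 0 0.03 0;0 0.01 -0.08 -0.05 0 0.09 0.02;0 0.02 -0.14 -0.08 0 0.15 0.03;0 0.03 -0.2 -0.1 0 0.21 0.05;0 0.05 -0.26 -0.12 0.005 0.27 0.06;0 0.06 -0.32 -0.14 0.01 0.33 0.07;0 0.07 -0.38 -0.15 0.01 0.39 0.09;0 0.08 -0.44 -0.16 0.015 0.45 0.1;0 0.1 -0.49 -0.17 0.017 0.51 0.115;0 0.11 -0.54 -0.174 0.017 0.548 0.122;0 0.115 -0.57 -0.174 0.017 0.548 0.122;0 0.117 -0.582 -0.174 0.017 0.548 0.122;0 0.117 -0.582 -0.174 0.017 0.548 0.122;0 0.117 -0.582 -0.174 0.017 0.548 0.122;0 0.117 -0.582 -0.174 0.017 0.548 0.122"
}}

```text
time_s: 18.35
position: [0.5425, -0.1762, 0.2702]
tcp_rot: [[-1.0, -0.01, -0.001], [-0.01, 0.996, 0.088], [-0.0, 0.088, -0.996]]
force: [0.1, 0.2, -0.8]
opening: 0.168
grasp_force: 30.0
```

```bash
python3 - <<'E'
from m import *
s=bot.read_state();P=np.array(s['position']);Rm=np.array(s['tcp_rot'])
L={'long_tube':0,'long_tube_mid':.116,'long_tube_cap':.21}
for c in ['scene','side']:
    p=capture(c)
    for n in L:
        for x in spot_point(n,p)[:1]:
            q=np.array(x['point']);r=Rm.T@(q-P)
            print(c,n,np.round(q,4),round(x['conf'],2),'s=',round(L[n]+r[0],4),'y',round(r[1],4),'depth',round(r[2],4))
for z in (.12,.080,.068,.0655): go([.546,-.1787,z],Rt(.5,0,5))
E
```

```text
scene long_tube [ 0.4419 -0.1754  0.2612] 0.81 s= 0.1006 y 0.001 depth 0.0091
scene long_tube_mid [ 0.563  -0.178   0.2638] 0.53 s= 0.0955 y -0.0025 depth 0.0062
side long_tube [0.416  0.0042 0.0064] 0.71 s= 0.1248 y 0.1578 depth 0.2787
side long_tube_mid [ 0.5598 -0.1812  0.2625] 0.88 s= 0.0988 y -0.0058 depth 0.0072
side long_tube_cap [ 0.6529 -0.176   0.2631] 0.92 s= 0.0996 y -0.0015 depth 0.007
rows [-0.0061 -0.0287  0.2992] [-0.0004  0.0006  0.0006] t 18.75 n~ 3.6048305870215516 0.005964303831906896
rows [-0.006  -0.0357  0.3789] [-0.0004  0.0006  0.0006] t 18.75 n~ 4.5638715618921895 0.005964303831906896
rows [-0.006  -0.0378  0.4028] [-0.0004  0.0006  0.0006] t 18.75 n~ 4.851598629947 0.005964303831906896
rows [-0.006  -0.0382  0.4078] [-0.0004  0.0006  0.0006] t 18.75 n~ 4.911542399113237 0.005964303831906896
```

Emit:
{"name": "jog_arm", "arguments": {
  "rows": "0 -0.003 -0.005 0.05 0 0 0;0 -0.003 -0.01 0.12 0 0 0;0 -0.003 -0.019 0.19 0 0 0;0 -0.003 -0.025 0.25 0 0 0;0 -0.003 -0.029 0.3 0 0 0;0 -0.003 -0.032 0.34 0 0 0;0 -0.003 -0.035 0.37 0 0 0;0 -0.003 -0.036 0.385 0 0 0;0 -0.003 -0.037 0.395 0 0 0;0 -0.003 -0.038 0.402 0 0 0;0 -0.003 -0.038 0.407 0 0 0;0 -0.003 -0.038 0.407 0 0 0;0 -0.003 -0.038 0.407 0 0 0"
}}

```text
time_s: 19.83
position: [0.5449, -0.1793, 0.0666]
tcp_rot: [[-1.0, -0.009, 0.001], [-0.009, 0.996, 0.086], [-0.002, 0.086, -0.996]]
force: [-0.0, -0.4, -0.3]
opening: 0.171
grasp_force: 30.0
```

```bash
python3 - <<'E'
from m import *
for c in ['scene','side']:
    p=capture(c)
    for n in ['long_tube','long_tube_mid','long_tube_cap','roller']:
        print(c,n,[(np.round(d['point'],4).tolist(),round(d['conf'],2)) for d in spot_point(n,p)[:1]])
E
```

```text
scene long_tube [([0.4433, -0.1796, 0.0573], 0.61)]
scene long_tube_mid [([0.4446, -0.1792, 0.0561], 0.52)]
scene long_tube_cap [([0.6027, 0.1555, -0.0007], 0.2)]
scene roller [([0.533, -0.1779, -0.0003], 0.88)]
side long_tube [([0.4453, -0.1788, 0.0597], 0.86)]
side long_tube_mid [([0.5584, -0.1811, 0.0597], 0.81)]
side long_tube_cap [([0.6541, -0.1782, 0.0572], 0.9)]
side roller [([0.5377, -0.1753, -0.0019], 0.58)]
```

Emit:
{"name": "jog_arm", "arguments": {
  "rows": "0 0 0.001 0.001 0 0 0;0 0 0.001 0.002 0 0 0;0 0 0.001 0.003 0 0 0;0 0 0.001 0.003 0 0 0;0 0 0.001 0.003 0 0 0"
}}

```text
time_s: 20.75
position: [0.5445, -0.1785, 0.0647]
tcp_rot: [[-1.0, -0.008, 0.0], [-0.008, 0.996, 0.087], [-0.001, 0.087, -0.996]]
force: [-1.0, -1.1, 3.2]
opening: 0.172
grasp_force: 30.0
```

Light contact (3 N upward), so I release and retreat.

Emit:
{"name": "jog_arm", "arguments": {
  "rows": "0.2 0 0 0 0 0 0;0.25 0 0 0 0 0 0;0.3 0 0 0 0 0 0;0.4 0 0 0 0 0 0;0.5 0 0 0 0 0 0;0.55 0 0 0 0 0 0;0.55 0 0 0 0 0 0;0.55 0 0 0 0 0 0;0.55 0 0.004 -0.04 0 0 0;0.55 0 0.01 -0.1 0 0 0;0.55 0 0.016 -0.17 0 0 0;0.55 0 0.022 -0.24 0 0 0;0.55 0 0.028 -0.31 0 0 0;0.55 0 0.033 -0.37 0 0 0;0.55 0 0.036 -0.41 0 0 0;0.55 0.1 0.036 -0.45 0 0 0;0.55 0.2 0.036 -0.45 0 0 0;0.55 0.2 0.036 -0.45 0 0 0;0.55 0.2 0.036 -0.45 0 0 0"
}}

```text
time_s: 22.33
position: [0.4402, -0.1796, 0.2904]
tcp_rot: [[-1.0, -0.007, -0.003], [-0.007, 0.996, 0.088], [0.003, 0.088, -0.996]]
force: [-0.5, 0.3, 0.1]
opening: 0.546
grasp_force: 0.0
```

```bash
python3 - <<'E'
from m import *
for c in ['scene','side','wrist']:
    p=capture(c)
    for n in ['long_tube','long_tube_mid','long_tube_cap','roller','bed_mid','short_tube_mid','short_tube_cap']:
        print(c,n,[(np.round(d['point'],4).tolist(),round(d['conf'],2)) for d in spot_point(n,p)[:2]])
cv2.imwrite('pics/w5.png',p['pixels'][:,:,::-1])
E
```

```text
scene long_tube [([0.4415, -0.1779, 0.0547], 0.83)]
scene long_tube_mid [([0.5596, -0.1789, 0.0577], 0.62)]
scene long_tube_cap [([0.6524, -0.1779, 0.0483], 0.89)]
scene roller [([0.5349, -0.1779, 0.001], 0.9)]
scene bed_mid [([0.5595, -0.175, 0.0565], 0.76)]
scene short_tube_mid [([0.5934, 0.2356, 0.0948], 0.74), ([0.6324, -0.2937, 0.1162], 0.24)]
scene short_tube_cap [([0.6734, 0.2392, 0.1314], 0.84), ([0.5341, -0.1797, 0.0], 0.34)]
side long_tube [([0.4467, -0.1793, 0.0532], 0.57), ([0.5295, -0.0639, 0.0554], 0.56)]
side long_tube_mid [([0.5584, -0.1806, 0.0549], 0.83)]
side long_tube_cap [([0.6546, -0.1809, 0.0598], 0.77)]
side roller [([0.5393, -0.1737, -0.0016], 0.57)]
side bed_mid [([0.5598, -0.1761, 0.0544], 0.57)]
side short_tube_mid [([0.5918, 0.2332, 0.0953], 0.76)]
side short_tube_cap [([0.6715, 0.2403, 0.1276], 0.71)]
wrist long_tube [([0.4417, -0.1806, 0.053], 0.91)]
wrist long_tube_mid []
wrist long_tube_cap []
wrist roller [([0.5353, -0.1784, 0.0006], 0.81), ([0.4427, -0.179, 0.0549], 0.65)]
wrist bed_mid [([0.5549, -0.1781, 0.0563], 0.68)]
wrist short_tube_mid []
wrist short_tube_cap [([0.556, -0.1796, 0.0542], 0.3)]
```

View pics/w5.png

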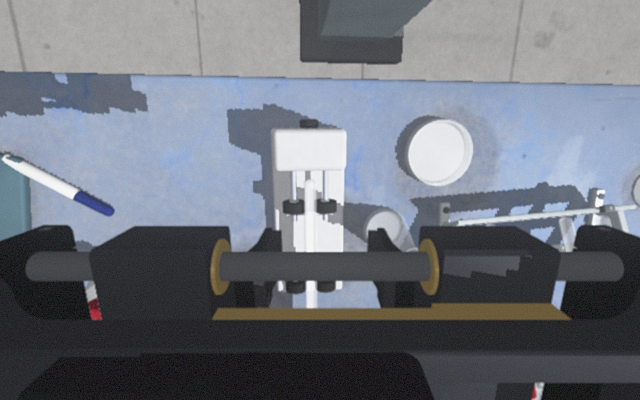

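The picture shows the long tube midway between both wheel pairs (column 311, wheels 293/327), with its foot at row 172, just off the housing. All measured points agree with their places within a few mm, so I hand in.

```bash
python3 -c "
from m import *
print(bot.hand_in())"
```

```text
the job is handed in; nothing more can be done
None
```

The changeover is finished and handed in; no verdict came back. By the last camera checks, the short tube lies in the free rack groove and the long tube on the roller's wheels, both released and within about 5 mm of their target points.

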